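# Lock the telescoping bar of the panel cradle

## Task

Close up the panel-holding cradle on the repair bench: press the spring pin on its square bar down flush, feed the bar into the sleeve so that the rim holds the pin down, then push the bar gently on until the pin pops up in the hole on top of the sleeve. Do not force anything, leave the things lying about where they are, and take the hand away at the end.

Things in the scene. Friction and masses are not known exactly. Their poses are not given: they have to be found in the camera images.
- cradle: Fixed cradle on a dark steel foot plate 370 x 90 x 10 mm (x = -190 to 180 mm). Origin on the table under the sleeve's mouth; x = the way the bar slides into the sleeve, z up. At x = 164 to 178 mm stands a fixed plywood fence 70 mm wide, 95 mm high. More than 20 N from the hand on any part of the cradle bends the spring clip.
- rim (a point): Middle of the upper front edge of the sleeve's mouth, 66.5 mm above the table; axes as cradle. The sleeve is a square aluminium tube along x from x = 0 to 160 mm, 31 mm wide outside, its top wall 3 mm thick (underside at z = 63.5 mm, top at 66.5).
- sleeve_end (a point): Middle of the top of the sleeve's far end, 160 mm in from the rim. Between them a dark steel saddle is clamped on the sleeve (black screw heads stand out to 25 mm each side). It has the one hole, 20 x 13 mm, long along the bar; the saddle was set by hand: the hole's centre lies anywhere from 56 to 100 mm in from the rim and is not reported. Find it by feel or sight.
- bar (a joint): How far the steel bar (22 mm square, upper face 61 mm above the table, nose always in the sleeve) is slid in, m. The pin's centre is under the rim's edge at 0.045 and at the hole's centre somewhere from 0.101 to 0.145; travel -0.004 to 0.157. Friction about 1.5 N, some 3 N with the pin rubbing under the wall. Only the pin locks it. If it slips past the hole, push it back by the end pad.
- pin (a joint): How far the spring pin is pressed, m: 0 up (9 mm proud of the bar), 0.009 flush. Takes 2 N to start, 6.3 N at 0.0065, 8 N at 0.009. It goes under the rim only when pressed beyond 0.0065; the wall then holds it. Its sides are upright: no edge presses it down. In the hole (4 mm longer than the pin) it pops up to about 0 if the bar moves slower than about 0.05 m/s.
- pin_top (a point): Middle of the top of the pin, a steel button with round ends, 16 mm long along the bar and 9 mm wide, 70 mm above the table when up. x along the bar into the sleeve. The bar's upper face is bare to 110 mm behind the pin's centre.
- pad_back (a point): Point on the outer face (away from the sleeve) of the bar's end pad, on its middle line, 81 mm above the table; x points along the bar into the sleeve. The pad is an upright plywood plate 60 mm wide, from 30 to 96 mm above the table, reaching 12 mm towards the sleeve from this face with its rubber. It stands 125 mm behind the pin's centre and moves with the bar. Push here.
- jar: White jar of polish with a black cap, 56 mm across and 55 mm high, origin under its centre. Leave it alone.
- tape: Roll of masking tape lying flat, 76 mm across and 22 mm high, origin under its centre. Leave it alone.
- sander: Cork sanding block 85 x 50 x 32 mm, origin under its centre. Leave it alone.
- driver: Screwdriver about 170 mm long lying along its own x. Leave it alone.
- weight: Dark steel counterweight, 44 mm across and 30 mm high, origin under its centre. Leave it alone.
- can: Plain metal can 60 mm across and 100 mm high, origin under its centre. Leave it alone.

How it is judged:
On the way:
1. the pin is held pressed (more than 5 mm down) under the sleeve's top wall, its centre at least 12 mm inside the mouth (value of joint pin above 0.005 m and value of joint bar above 0.057 m), for 0.1 s.
At the end, for the whole second after the job is handed in: The pin stands up in the sleeve's hole: less than 2 mm pressed, with the bar more than 96 mm in (only the hole lets the pin up there) and at rest (value of joint pin below 0.002 m and value of joint bar above 0.096 m and velocity of joint bar between -0.005 and 0.005 m/s); the robot touches nothing.
It fails at once if more than 20 N between the hand and the cradle (contact force between any of the fingers, the arm and cradle above 20 N).
It fails at once if a bystander pushed more than 15 mm from its place (distance of any of jar, tape, sander, driver, weight, can from where it was at the start of the episode above 0.015 m).
It also fails if it takes over 54 s, if anything falls off the work surface, if the arm or the gripper's body presses on something with over 40 N, if the wrist force passes 120 N, or if a joint passes its speed limit or range.

## Robot

A 7-joint arm with a two-finger parallel gripper is mounted at the origin on the work surface. World frame = base frame: x ahead of the robot, y to its left, z up, the work surface at z = 0. Lengths are in m, angles in rad, forces in N, time in s.
With the tool pointing down it reaches from about 0.425 to 0.925 m from the base axis. Payload 6.8 kg.
Tool frame: the origin (TCP) lies midway between the tips of the shut fingers; the grasp point (between the pads) lies 19 mm behind it; y points along the fingers, z is the direction in which the jaws open and shut, and the axes are right-handed (so a half turn about y gives the same grasp; the last joint's range is limited). The gripper opens to 85 mm and grips with 20 to 120 N. Pads are 22 mm wide; open, the fingers measure 114 mm over their backs; the gripper's body (76 mm by 85 mm) begins 54 mm behind the grasp point. The pads swing forward as they close: fully open they stand 13 mm farther back than shut.
Start: joints at [1.019, 0.477, 0.022, 1.555, -0.011, 1.109, -0.083], TCP at [0.29, -0.61, 0.231] pointing down, gripper open.
Joint ranges: [-2.96, 2.96], [-0.34, 2.1], [-1.41, 1.46], [0.24, 2.44], [-1.37, 4.51], [0.17, 1.92], [-2.96, 2.96]. Speed limits (rad/s): [2.39, 2.39, 3.14, 3.14, 3.14, 3.14, 3.14].

## Interface

Orientations are given as a rotation vector (axis times angle).
In Python, from bench import r gives the robot as it stands.
- The arm moves only by the tool send_rows, never from a script. Its argument "rows" is text: rows parted by semicolons, each of 6 numbers parted by spaces: the shift along the world's x, y, z in m, then the turn, a rotation vector about the world's x, y, z in rad. A call has 1 to 20 rows; each row shifts and turns the commanded pose from where the row before left it; what a row does not reach is not made up. A row lasts 1/10 s, in which the tool goes at most 50 mm and 8.59 degrees, less where a joint would pass 70% of its speed; a pose out of reach is approached as far as the arm can. A call is refused whole if a number of a shift passes 0.05 or a number of a turn 0.15, either way. A call with a gripper value outside its range is refused whole. "grip" is the finger opening in m, from 0 to 0.0854, set as the call begins (left out, the last holds). The fingers move at their own pace and stop on an object; "grip_force" is the grip in N (left out, the last holds). Time passes only in rows, so rows that do not move let the fingers close. It gives the time, the measured TCP pose, the force and the opening at its end, in the units of the state.
- r.get_obs(): the state, without advancing time (a new reading comes with each control period).
- r.grab_frame(name): name is "scene" or "top"; returns a dict with "pixels" (384x512x3 uint8, red, green, blue), "intrinsics" (3x3 intrinsics, pixels), "position" and "orientation" of the camera in the world. Camera axes: x right, y up, looking along -z (the intrinsics and any distortion apply to the point x, -y, -z); pixel columns grow to the right and rows downward; lengths in m; the calibration is good to about 2 mm. A picture is of the moment at which its call begins. There is no depth.
- r.hand_in(): hands the job in, once; it reports no verdict.
The state is a dict: "clock": time; "joints": joint angles; "qvel": joint speeds; "tau": joint torques, N m; "tcp_pos": TCP position; "orientation": TCP orientation; "contact_force": force on the tool from outside, world axes, zero at the start; "moment": the same for the moment, N m; "grip_width": finger opening in m.
Only numpy, scipy, OpenCV 4.12 (cv2) and the standard library are available. Lean on these libraries where they do the work, as an engineer would, in place of code of your own. Each camera call takes 0.05 s, during which the arm holds its last target.

## Working session

There is one attempt and no reset: what is moved stays moved. The work goes in short steps, Python scripts to look and compute and a tool call to move; the robot and the scene stay as the last step left them, time stands still between calls to the robot, and variables do not carry over. Pictures are saved under pics/ and viewed, and the job is handed in when it is done.

Besides the shell and the picture viewer there is one more tool, called after "Emit:" in YAML: its name, and indented under it one key for each argument. send_rows: Moves the arm, as the interface text tells. Its arguments: {"type":"object","properties":{"rows":{"type":"string"},"grip":{"type":"number"},"grip_force":{"type":"number"}},"required":["rows"]}

```bash
ls; mkdir -p pics
python3 - <<'E'
from bench import r
import cv2,pickle
print(r.get_obs())
for n in("scene","top"):
    f=r.grab_frame(n);cv2.imwrite(f"pics/{n}0.png",f["pixels"][:,:,::-1]);pickle.dump(f,open(f"{n}0.pkl","wb"))
    print(n,f["intrinsics"],f["position"],f["orientation"],[k for k in f])
E
```

```text
pics
{'clock': 0.0, 'joints': array([ 1.01889309,  0.47781984,  0.02234253,  1.55644362, -0.01150525,
        1.10930403, -0.08308303]), 'qvel': array([-5.74649544e-04, -5.22776897e-04, -7.07257846e-05,  6.62617377e-04,
       -2.61813064e-03, -1.05472597e-03, -3.34624389e-04]), 'tau': array([ 1.23632843e-03, -5.96445072e+01,  1.60808645e+00, -2.81194943e+01,
        1.23282822e-02,  9.14891105e-03, -2.35823717e-05]), 'tcp_pos': array([ 0.28956227, -0.60908201,  0.23031584]), 'orientation': array([-0.44632194,  1.97745348, -1.97387481]), 'contact_force': array([0.07985574, 1.11253305, 0.02144777]), 'moment': array([-0.00085768, -0.00044281,  0.05257144]), 'grip_width': 0.08546962773613256}
scene [[469.75419444   0.         257.50331914]
 [  0.         469.75419444 199.91556897]
 [  0.           0.           1.        ]] [0.85977809 0.50441839 0.88529586] [0.20333097 0.8438976  2.51817667] ['pixels', 'intrinsics', 'position', 'orientation']
top [[370.31519422   0.         252.31724248]
 [  0.         370.31519422 188.66774554]
 [  0.           0.           1.        ]] [ 0.46991825 -0.03950444  0.91270789] [ 0.09377696 -0.07809621 -1.59433315] ['pixels', 'intrinsics', 'position', 'orientation']
```

View pics/scene0.png

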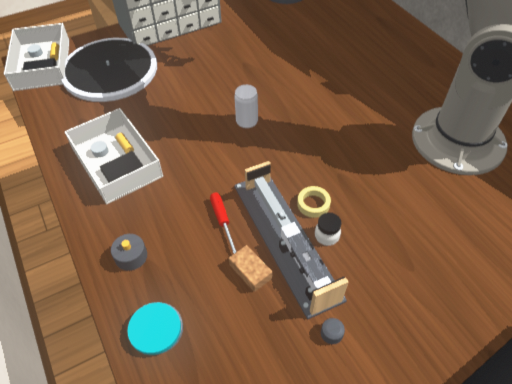

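View pics/top0.png

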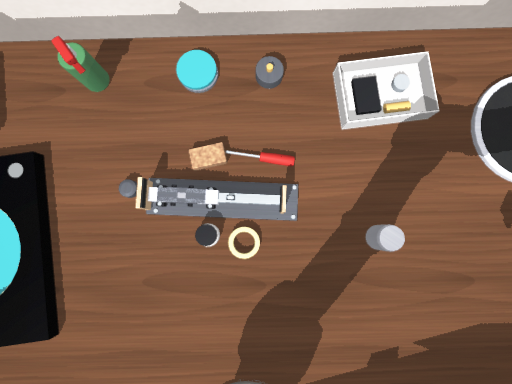

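Run:
```python
import cv2
a=cv2.imread("pics/top0.png")[165:260,110:310];cv2.imwrite("pics/topz.png",cv2.resize(a,None,fx=4,fy=4,interpolation=2))
a=cv2.imread("pics/scene0.png")[150:350,190:370];cv2.imwrite("pics/scenez.png",cv2.resize(a,None,fx=3,fy=3,interpolation=2))
```

```text
(no output)
```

View pics/topz.png

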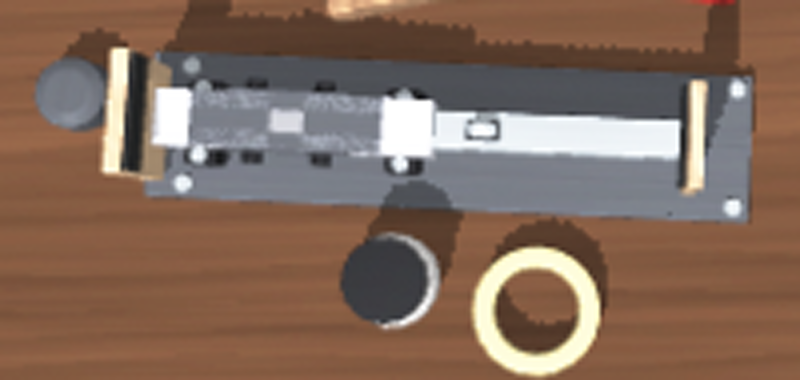

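View pics/scenez.png

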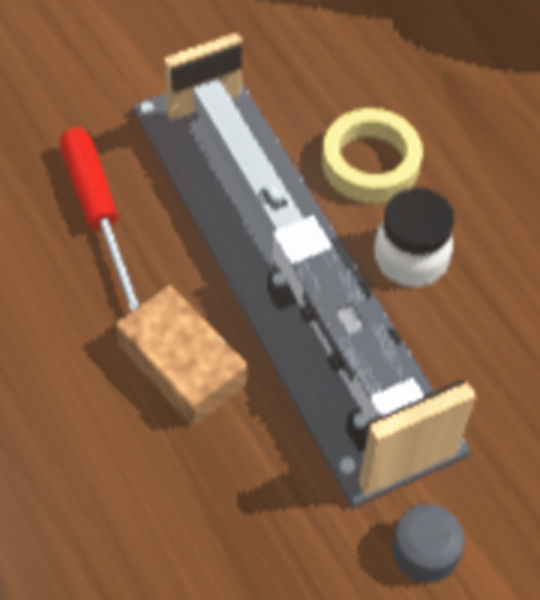

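```bash
cat > h.py <<'E'
import numpy as np,pickle
from scipy.spatial.transform import Rotation as R
def ray(f,u,v,z):
    K=f["intrinsics"];d=np.array([(u-K[0,2])/K[0,0],-(v-K[1,2])/K[1,1],-1.])
    d=R.from_rotvec(f["orientation"]).apply(d);p=np.array(f["position"])
    return p+d*(z-p[2])/d[2]
def proj(f,P):
    K=f["intrinsics"];c=R.from_rotvec(f["orientation"]).inv().apply(np.array(P)-f["position"])
    return np.array([K[0,2]+K[0,0]*c[0]/-c[2],K[1,2]+K[1,1]*c[1]/c[2]])
E
python3 - <<'E'
from h import *
t=pickle.load(open("top0.pkl","rb"));s=pickle.load(open("scene0.pkl","rb"))
tz=lambda x,y,z:ray(t,110+(x+.5)/4-.5,165+(y+.5)/4-.5,z).round(4)
sz=lambda x,y,z:ray(s,190+(x+.5)/3-.5,150+(y+.5)/3-.5,z).round(4)
print("pin",tz(483,126,.07),sz(271,193,.07))
print("rim",tz(435,127,.0665),sz(316,235,.0665) )
print("hole",tz(287,121,.0665),sz(349,320,.0665))
print("sleeve end",tz(155,116,.0665),sz(400,408,.0665))
print("pad top outer mid",tz(704,136,.096),sz(202,54,.096))
print("foot corners near pad",tz(752,75,.01),tz(748,222,.01),"far",tz(155,53,.01),tz(147,196,.01))
print("foot scene",sz(135,107,.01),sz(249,95,.01),sz(355,503,.01),sz(468,452,.01))
for n,c in dict(jar=(385,280,.055),tape=(537,311,.022),weight=(72,94,.03)).items(): print(n,tz(*c))
print("sander",ray(t,208,156,.032),"driver",ray(t,228,152,.01),ray(t,294,160,.015),"can",ray(t,391,238,.1))
E
```

```text
pin [0.5464 0.0183 0.07  ] [0.5485 0.0196 0.07  ]
rim [0.5469 0.0461 0.0665] [0.5379 0.0635 0.0665]
hole [0.5525 0.1312 0.0665] [0.5541 0.132  0.0665]
sleeve end [0.5574 0.2074 0.0665] [0.5601 0.2024 0.0665]
pad top outer mid [ 0.5354 -0.1055  0.096 ] [ 0.5394 -0.0981  0.096 ]
foot corners near pad [ 0.579  -0.1432  0.01  ] [ 0.4893 -0.1373  0.01  ] far [0.6023 0.2241 0.01  ] [0.5143 0.2284 0.01  ]
foot scene [ 0.5778 -0.141   0.01  ] [ 0.4924 -0.1075  0.01  ] [0.6029 0.2244 0.01  ] [0.5177 0.2305 0.01  ]
jar [0.4603 0.0774 0.055 ]
tape [ 0.4394 -0.0086  0.022 ]
weight [0.5758 0.2682 0.03  ]
sander [0.64870069 0.07329697 0.032     ] driver [0.6619103  0.02632224 0.01      ] [ 0.6364763  -0.13589049  0.015     ] can [ 0.44369904 -0.3303126   0.1       ]
```

Run:
```python
from h import *
from bench import r
o=r.get_obs();M=R.from_rotvec(o["orientation"]).as_matrix();print(M.round(3))
# target: tool x along bar (either), y down, z across
d=np.array([.066,.998,0]);d/=np.linalg.norm(d);y=np.array([0,0,-1.])
for s in(1,-1):
    x=s*d;T=np.c_[x,y,np.cross(x,y)]
    print(s,R.from_matrix(T@M.T).as_rotvec())
```

```text
[[-0.903 -0.001  0.429]
 [-0.429  0.001 -0.903]
 [ 0.    -1.    -0.002]]
1 [-1.73526702e-03  9.97741555e-04 -2.08063137e+00]
-1 [-8.67376905e-04 -1.50853749e-03  1.06096047e+00]
```

Emit:
send_rows:
  rows: "0.012 0.03 0 0 0 0.053;0.012 0.03 0 0 0 0.053;0.012 0.03 0 0 0 0.053;0.013 0.031 0 0 0 0.053;0.013 0.031 0 0 0 0.053;0.013 0.031 0 0 0 0.053;0.013 0.031 0 0 0 0.053;0.013 0.031 0 0 0 0.053;0.013 0.031 0 0 0 0.053;0.013 0.031 0 0 0 0.053;0.013 0.031 -0.005 0 0 0.053;0.013 0.031 -0.005 0 0 0.053;0.013 0.031 -0.01 0 0 0.053;0.013 0.031 -0.01 0 0 0.053;0.013 0.031 -0.01 0 0 0.053;0.013 0.031 -0.01 0 0 0.053;0.013 0.031 -0.01 0 0 0.053;0.013 0.031 -0.01 0 0 0.053;0.013 0.031 -0.01 0 0 0.053;0.013 0.031 -0.01 0 0 0.053"
  grip: 0
  grip_force: 40

```text
clock: 2.1
tcp_pos: [0.5469, 0.0085, 0.1406]
orientation: [-1.178, 1.257, -1.257]
contact_force: [0.7, 0.1, 0.1]
grip_width: -0.0002
```

Run:
```python
from h import *
from bench import r
import cv2
o=r.get_obs();M=R.from_rotvec(o["orientation"]).as_matrix();print(M.round(3),o["tcp_pos"],o["contact_force"],o["joints"],o["clock"],o["grip_width"])
for n in("scene","top"):
    f=r.grab_frame(n)
    a=f["pixels"][:,:,::-1]; a=a[150:350,190:370] if n=="scene" else a[165:260,110:310]
    cv2.imwrite(f"pics/{n}1.png",cv2.resize(a,None,fx=3,fy=3,interpolation=2));print(proj(f,o["tcp_pos"]))
```

```text
[[-0.065 -0.001  0.998]
 [-0.998 -0.    -0.065]
 [ 0.    -1.    -0.001]] [0.54694826 0.00850262 0.14060095] [0.69511362 0.08663516 0.05812145] [ 0.2292497   0.41352782 -0.44715525  1.92348033  0.23224934  0.85540633
 -0.40362235] 2.1 -0.00022311862803181464
[278.88171713 189.56948764]
[232.6819102  192.77621113]
```

View pics/scene1.png

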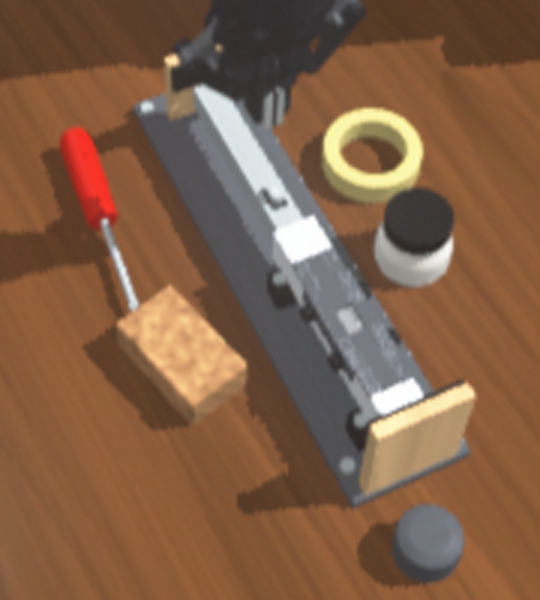

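View pics/top1.png

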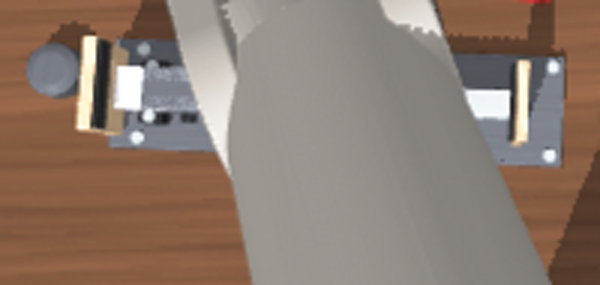

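Emit:
send_rows:
  rows: "-0.001 -0.0015 -0.02 0 0 0;0 0 -0.02 0 0 0;0 0 -0.015 0 0 0;0 0 -0.004 0 0 0;0 0 0 0 0 0"

```text
clock: 2.7
tcp_pos: [0.5454, 0.0056, 0.0818]
orientation: [-1.178, 1.26, -1.258]
contact_force: [-0.6, 0.1, -0.4]
grip_width: -0.0001
```

Run:
```python
from h import *
from bench import r
import cv2
o=r.get_obs();print(o["tcp_pos"],o["contact_force"])
f=r.grab_frame("scene")
a=f["pixels"][130:250,220:340,::-1]
cv2.imwrite("pics/scene2.png",cv2.resize(a,None,fx=5,fy=5,interpolation=2));print((proj(f,o["tcp_pos"])-[220,130])*5)
```

```text
[0.54540136 0.00555979 0.08184843] [-0.64062878  0.11529081 -0.43308515]
[290.3305258  377.37140575]
```

View pics/scene2.png

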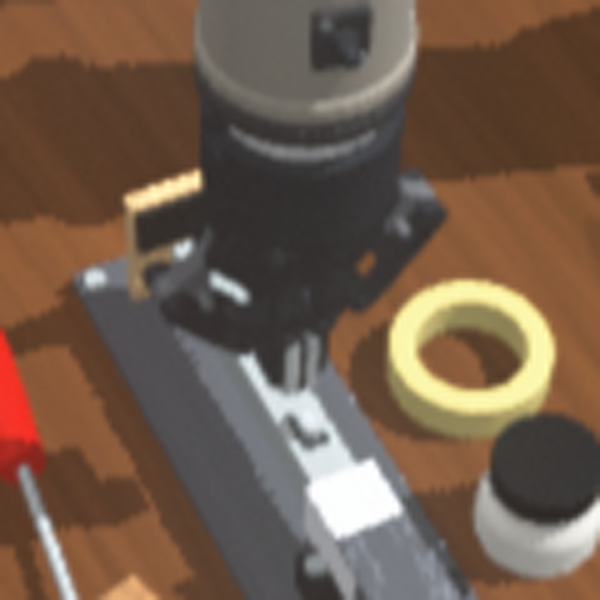

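Run:
```python
from h import *
f=pickle.load(open("scene0.pkl","rb"))
for P in [(.5461,.0166,.0818),(.546,.0188,.07),(.5454,.0108,.07),(.5465,.0268,.07),(.546,.0188,.061),(.5471,.048,.0665),(.5461,.0128,.0818)]: print(P,(proj(f,P)-[220,130])*5)
```

```text
(0.5461, 0.0166, 0.0818) [302.0948138  396.55609437]
(0.546, 0.0188, 0.07) [304.10082599 416.37222369]
(0.5454, 0.0108, 0.07) [295.81144009 402.43747825]
(0.5465, 0.0268, 0.07) [312.66761508 430.33642828]
(0.546, 0.0188, 0.061) [303.46581329 428.52624908]
(0.5471, 0.048, 0.0665) [336.88311944 471.9240371 ]
(0.5461, 0.0128, 0.0818) [297.53643561 390.17417172]
```

Run:
```python
import cv2
from h import *
f=pickle.load(open("scene0.pkl","rb"));t=pickle.load(open("top0.pkl","rb"))
def mk(f,u,v):
    a=cv2.resize(f["pixels"][v:v+40,u:u+45,::-1].copy(),None,fx=12,fy=12,interpolation=cv2.INTER_CUBIC)
    return a
a=mk(f,265,195);b=mk(t,212,176)
for im,ff,o in((a,f,(265,195)),(b,t,(212,176))):
    for P in [(.5455,.0108,.07),(.546,.0188,.07),(.5465,.0268,.07),(.5474,.048,.0665)]:
        p=(proj(ff,P)-o+.5)*12-.5; cv2.circle(im,tuple(int(x) for x in p),3,(0,0,255),-1)
cv2.imwrite("pics/c.png",np.vstack([a,b])[:, :] if 0 else cv2.resize(np.hstack([a,b]),(800,356)))
```

```text
(no output)
```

View pics/c.png

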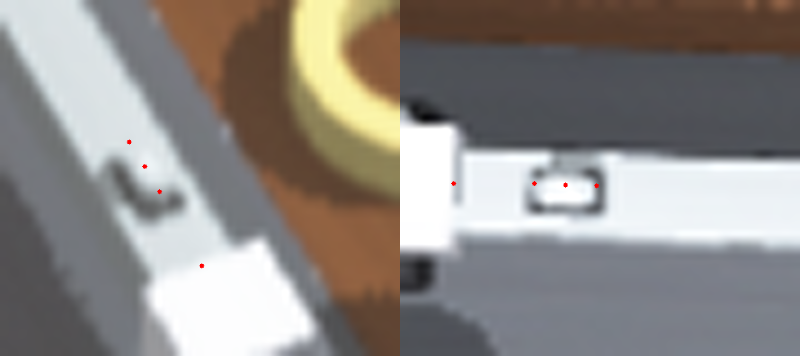

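Emit:
send_rows:
  rows: "0 0.001 -0.003 0 0 0;0 0 -0.003 0 0 0;0 0 -0.002 0 0 0;0 0 -0.002 0 0 0;0 0 -0.001 0 0 0;0 0 -0.001 0 0 0;0 0 -0.001 0 0 0;0 0 0 0 0 0"

```text
clock: 3.55
tcp_pos: [0.5458, 0.0069, 0.0694]
orientation: [-1.177, 1.258, -1.258]
contact_force: [-0.5, 1.1, 2.8]
grip_width: 0.0001
```

Emit:
send_rows:
  rows: "0 0 -0.001 0 0 0;0 0 -0.001 0 0 0;0 0 -0.001 0 0 0;0 0 -0.001 0 0 0;0 0 -0.001 0 0 0;0 0 -0.001 0 0 0;0 0 0 0 0 0"

```text
clock: 4.25
tcp_pos: [0.5459, 0.0069, 0.0634]
orientation: [-1.177, 1.258, -1.258]
contact_force: [-1.7, -0.7, 6.4]
grip_width: -0.0002
```

Emit:
send_rows:
  rows: "0 0 -0.0005 0 0 0;0 0 -0.0005 0 0 0;0 0 -0.0005 0 0 0;0 0 -0.0005 0 0 0;0 0 0 0 0 0"

```text
clock: 4.75
tcp_pos: [0.5459, 0.0069, 0.0616]
orientation: [-1.177, 1.258, -1.259]
contact_force: [-2.3, -0.6, 7.5]
grip_width: -0.0002
```

Emit:
send_rows:
  rows: "0 0.001 0 0 0 0;0 0.001 0 0 0 0;0 0.001 0 0 0 0;0 0.001 0 0 0 0;0.0005 0.001 0 0 0 0;0 0.001 0 0 0 0"

```text
clock: 5.35
tcp_pos: [0.5463, 0.0124, 0.0616]
orientation: [-1.177, 1.258, -1.259]
contact_force: [-1.6, -1.4, 7.4]
grip_width: -0.0
```

```bash
cat > look.py <<'E'
from h import *
from bench import r
import cv2,sys
o=r.get_obs();print(o["tcp_pos"],o["contact_force"],o["clock"])
f=r.grab_frame("scene");pickle.dump(f,open("last.pkl","wb"))
a=f["pixels"][130:250,220:340,::-1]
cv2.imwrite(sys.argv[1],cv2.resize(a,None,fx=5,fy=5,interpolation=2))
E
python3 look.py pics/scene3.png
```

```text
[0.54631592 0.01241781 0.06156165] [-1.55420631 -1.37263652  7.43743444] 5.35
```

View pics/scene3.png

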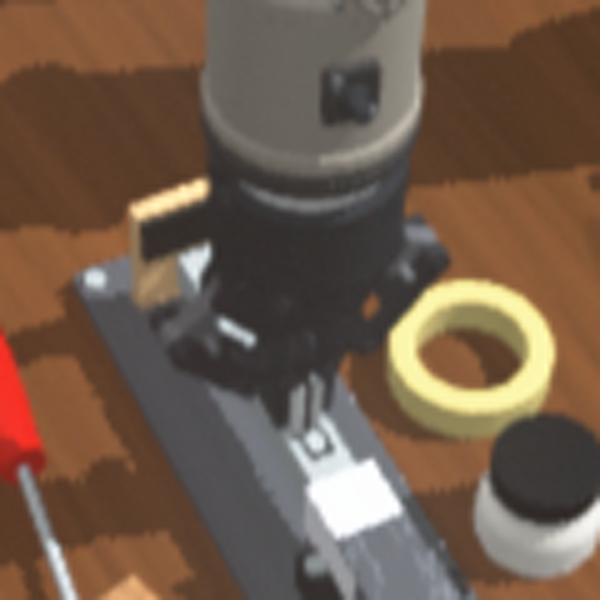

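Emit:
send_rows:
  rows: "0.0001 0.0015 0 0 0 0;0.0001 0.0015 0 0 0 0;0.0001 0.0015 0 0 0 0;0.0001 0.0015 0 0 0 0;0.0001 0.0015 0 0 0 0;0.0001 0.0015 0 0 0 0;0.0001 0.0015 0 0 0 0;0.0001 0.0015 0 0 0 0;0.0001 0.0015 0 0 0 0"

```text
clock: 6.3
tcp_pos: [0.5473, 0.026, 0.0616]
orientation: [-1.177, 1.258, -1.259]
contact_force: [-1.9, -1.5, 7.8]
grip_width: -0.0
```

```bash
python3 look.py pics/scene4.png
```

```text
[0.54727102 0.02596408 0.06159817] [-1.90655413 -1.50050771  7.80161043] 6.3
```

View pics/scene4.png

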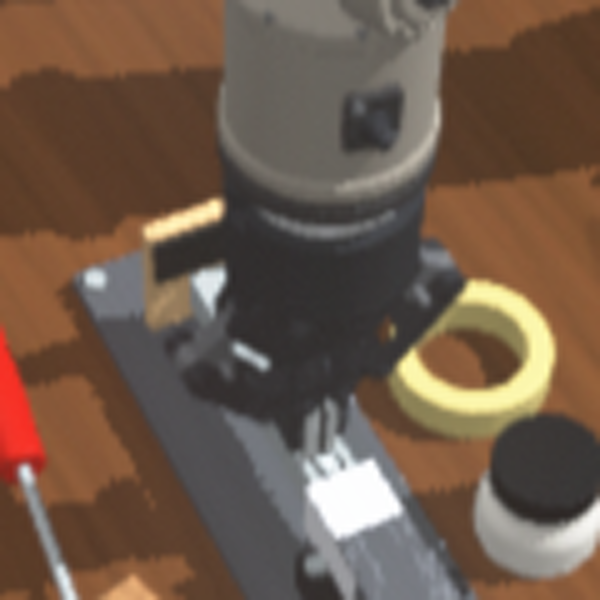

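Emit:
send_rows:
  rows: "0.0001 0.001 0 0 0 0;0.0001 0.001 0 0 0 0;0.0001 0.001 0 0 0 0;0.0001 0.001 0 0 0 0;0.0001 0.001 0 0 0 0"

```text
clock: 6.85
tcp_pos: [0.5477, 0.031, 0.0616]
orientation: [-1.177, 1.258, -1.259]
contact_force: [-1.8, -1.0, 7.6]
grip_width: 0.0001
```

```bash
python3 look.py pics/scene5.png
```

```text
[0.54765335 0.03095364 0.06155692] [-1.83129258 -1.04902755  7.59674352] 6.85
```

View pics/scene5.png

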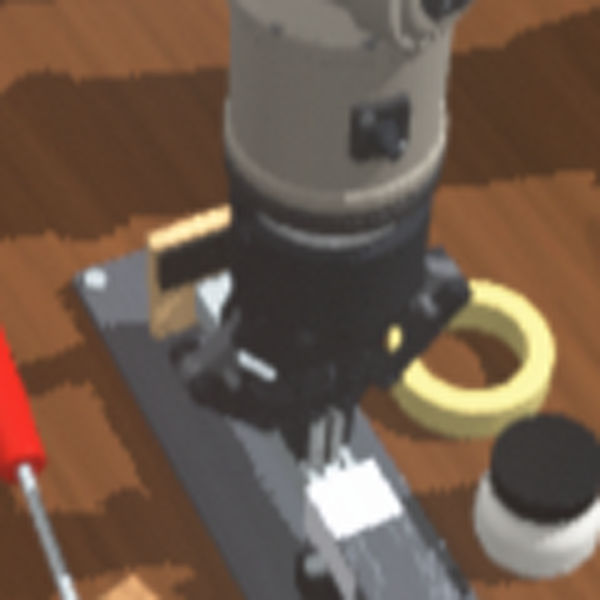

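Emit:
send_rows:
  rows: "0.0001 0.001 0 0 0 0;0 0.001 0 0 0 0;0.0001 0.001 0 0 0 0;0 0.0005 0 0 0 0"

```text
clock: 7.3
tcp_pos: [0.5479, 0.0346, 0.0616]
orientation: [-1.177, 1.258, -1.259]
contact_force: [-2.1, -0.2, 7.6]
grip_width: -0.0001
```

Emit:
send_rows:
  rows: "0 0.0005 0 0 0 0;0 0.0005 0 0 0 0"

```text
clock: 7.5
tcp_pos: [0.5479, 0.0355, 0.0616]
orientation: [-1.177, 1.258, -1.259]
contact_force: [-1.9, -1.1, 6.5]
grip_width: -0.0002
```

```bash
python3 look.py pics/scene6.png
```

```text
[0.54790506 0.03546999 0.06155047] [-1.88446277 -1.10001555  6.47719358] 7.5
```

View pics/scene6.png

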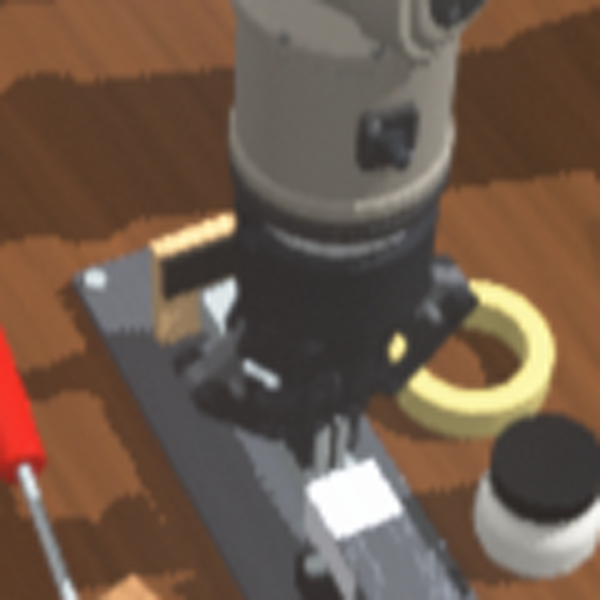

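Emit:
send_rows:
  rows: "0 0 0.001 0 0 0;0 0 0.001 0 0 0;0 0 0.002 0 0 0;0 0 0.004 0 0 0;0 -0.01 0.01 0 0 0;0 -0.02 0.01 0 0 0;0 -0.03 0.01 0 0 0;0 -0.03 0.01 0 0 0;0 -0.03 0.01 0 0 0;0 -0.03 0.005 0 0 0;0 -0.02 0 0 0 0;0 -0.02 0 0 0 0;0 0 0 0 0 0"

```text
clock: 8.85
tcp_pos: [0.5473, -0.1587, 0.1247]
orientation: [-1.175, 1.262, -1.264]
contact_force: [0.3, -0.9, 0.9]
grip_width: -0.0003
```

```bash
python3 look.py pics/scene7.png
```

```text
[ 0.54734646 -0.15871381  0.12473594] [ 0.33702013 -0.94266971  0.90667551] 8.85
```

View pics/scene7.png

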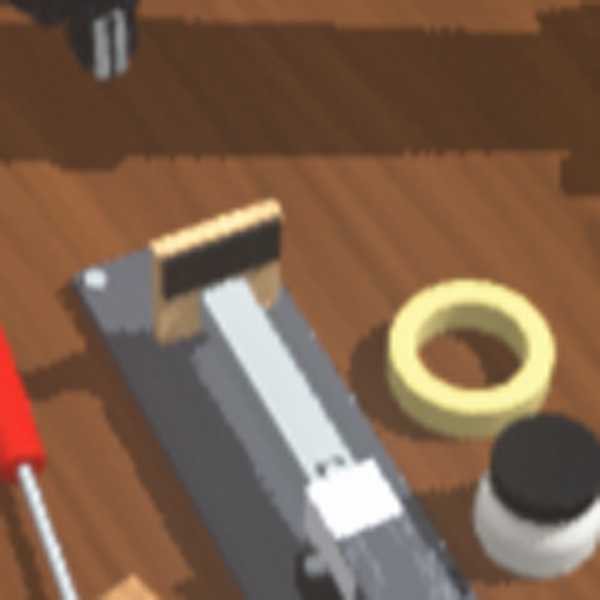

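Emit:
send_rows:
  rows: "-0.005 0 -0.02 0 0 0;-0.004 0 -0.02 0 0 0;0 0.015 -0.012 0 0 0;0 0.015 0 0 0 0;0 0.015 0 0 0 0;0 0.01 0 0 0 0;0 0.003 0 0 0 0;0 0 0 0 0 0"

```text
clock: 9.7
tcp_pos: [0.5394, -0.0955, 0.073]
orientation: [-1.177, 1.257, -1.258]
contact_force: [0.1, -0.0, 0.8]
grip_width: 0.0001
```

Emit:
send_rows:
  rows: "0.0001 0.001 0 0 0 0;0.0001 0.001 0 0 0 0;0 0.001 0 0 0 0;0 0.001 0 0 0 0;0.0001 0.001 0 0 0 0;0 0.001 0 0 0 0;0 0.001 0 0 0 0;0 0.001 0 0 0 0;0 0.001 0 0 0 0;0 0 0 0 0 0"

```text
clock: 10.7
tcp_pos: [0.5392, -0.0874, 0.0723]
orientation: [-1.177, 1.258, -1.259]
contact_force: [0.5, -1.6, -0.2]
grip_width: -0.0005
```

Emit:
send_rows:
  rows: "0.0001 0.002 0 0 0 0;0.0001 0.002 0 0 0 0;0.0001 0.002 0 0 0 0;0.0001 0.002 0 0 0 0;0.0001 0.002 0 0 0 0;0.0002 0.002 0 0 0 0;0.0001 0.002 0 0 0 0;0.0001 0.002 0 0 0 0;0.0001 0.002 0 0 0 0;0.0002 0.002 0 0 0 0"

```text
clock: 11.7
tcp_pos: [0.5405, -0.0685, 0.0723]
orientation: [-1.177, 1.259, -1.261]
contact_force: [-0.9, -4.7, 0.0]
grip_width: 0.0003
```

```bash
python3 look.py pics/scene8.png
```

```text
[ 0.54051262 -0.06851323  0.07232276] [-0.91506853 -4.74985275  0.04404448] 11.7
```

View pics/scene8.png

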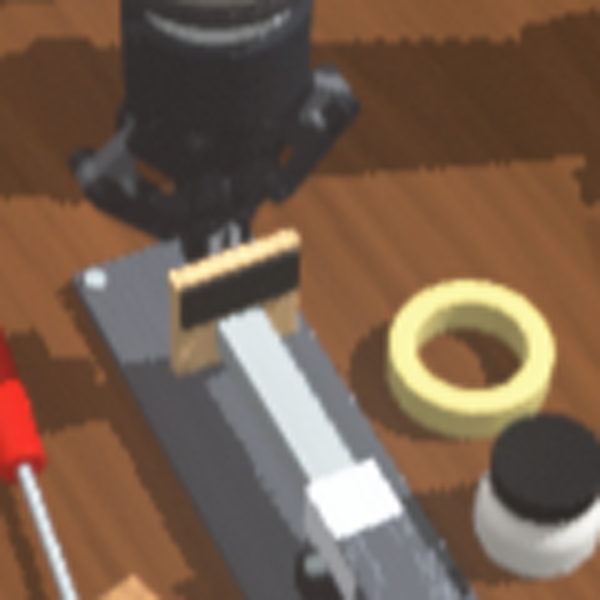

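Emit:
send_rows:
  rows: "0.0001 0.0025 0 0 0 0;0.0002 0.0025 0 0 0 0;0.0001 0.0025 0 0 0 0;0.0002 0.0025 0 0 0 0;0.0001 0.0025 0 0 0 0;0.0002 0.0025 0 0 0 0;0.0001 0.0025 0 0 0 0;0.0002 0.0025 0 0 0 0;0.0001 0.0025 0 0 0 0;0.0002 0.0025 0 0 0 0;0.0001 0.0025 0 0 0 0;0.0002 0.0025 0 0 0 0;0.0001 0.0025 0 0 0 0;0.0002 0.0025 0 0 0 0;0.0001 0.0025 0 0 0 0;0.0002 0.0025 0 0 0 0;0.0001 0.002 0 0 0 0;0.0002 0.002 0 0 0 0"

```text
clock: 13.55
tcp_pos: [0.5435, -0.0243, 0.0723]
orientation: [-1.177, 1.258, -1.26]
contact_force: [2.7, -5.4, -1.5]
grip_width: -0.0002
```

```bash
python3 look.py pics/scene9.png
python3 - <<'E'
from h import *
import cv2
f=pickle.load(open("last.pkl","rb"));cv2.imwrite("pics/s9b.png",cv2.resize(f["pixels"][200:310,250:360,::-1],None,fx=5,fy=5,interpolation=2))
E
```

```text
[ 0.54354798 -0.02432713  0.07232481] [ 2.7167155  -5.39778169 -1.51974753] 13.55
```

View pics/s9b.png

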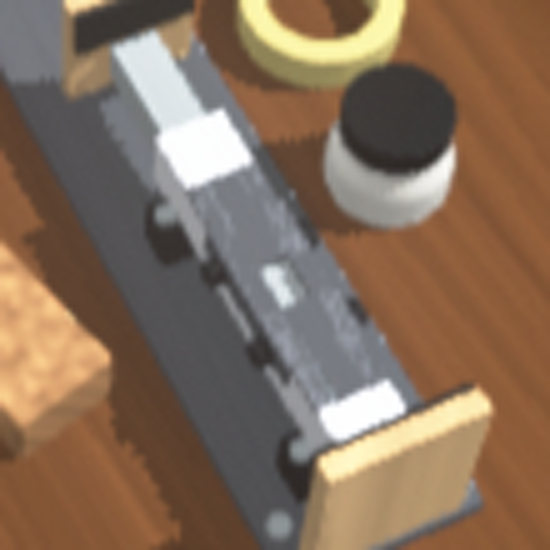

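Emit:
send_rows:
  rows: "0.0001 0.001 0 0 0 0;0.0001 0.001 0 0 0 0;0 0.001 0 0 0 0;0.0001 0.001 0 0 0 0;0.0001 0.001 0 0 0 0;0 0.001 0 0 0 0;0.0001 0.001 0 0 0 0;0.0001 0.001 0 0 0 0;0 0.001 0 0 0 0;0.0001 0.001 0 0 0 0;0.0001 0.001 0 0 0 0;0 0.001 0 0 0 0"

```text
clock: 14.8
tcp_pos: [0.5444, -0.0122, 0.0723]
orientation: [-1.176, 1.258, -1.26]
contact_force: [2.4, -5.0, -1.7]
grip_width: -0.0003
```

```bash
cat > look2.py <<'E'
from h import *
from bench import r
import cv2,sys
o=r.get_obs();print(o["tcp_pos"],o["contact_force"])
f=r.grab_frame("scene")
cv2.imwrite(sys.argv[1],cv2.resize(f["pixels"][220:290,270:350,::-1],None,fx=7,fy=7,interpolation=2))
E
python3 look2.py pics/a1.png
```

```text
[ 0.54437219 -0.01224981  0.07233578] [ 2.36863049 -4.96742239 -1.66788299]
```

View pics/a1.png

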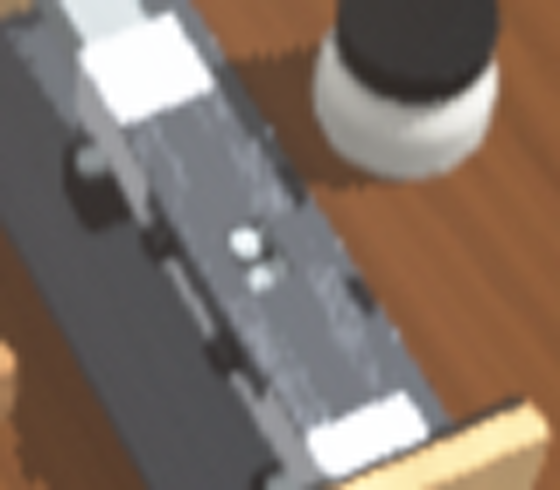

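Emit:
send_rows:
  rows: "0.0001 0.001 0 0 0 0;0.0001 0.001 0 0 0 0;0 0.001 0 0 0 0;0.0001 0.001 0 0 0 0;0.0001 0.001 0 0 0 0"

```text
clock: 15.35
tcp_pos: [0.5448, -0.0072, 0.0724]
orientation: [-1.176, 1.258, -1.26]
contact_force: [2.3, -5.0, -1.2]
grip_width: 0.0001
```

```bash
python3 look2.py pics/a2.png
```

```text
[ 0.54475556 -0.00722865  0.07235616] [ 2.28257118 -5.02503204 -1.18286237]
```

View pics/a2.png

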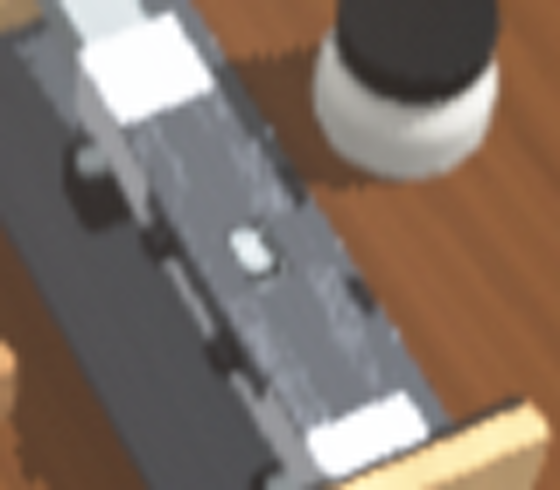

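Nearly there; the pin isn't up yet. Half-millimetre rows now.

Emit:
send_rows:
  rows: "0 0.0005 0 0 0 0;0 0.0005 0 0 0 0;0 0.0005 0 0 0 0"

```text
clock: 15.7
tcp_pos: [0.5448, -0.0054, 0.0723]
orientation: [-1.176, 1.258, -1.26]
contact_force: [-0.4, -1.4, 1.0]
grip_width: 0.0002
```

```bash
python3 look2.py pics/a3.png
```

```text
[ 0.54478859 -0.00542364  0.07233275] [-0.38974519 -1.41526625  1.00195904]
```

View pics/a3.png

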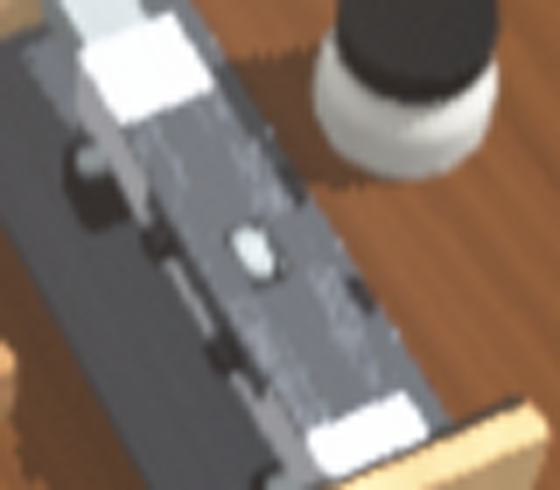

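Emit:
send_rows:
  rows: "0 0.0005 0 0 0 0;0 0.0005 0 0 0 0;0 0 0 0 0 0"

```text
clock: 16.05
tcp_pos: [0.5442, -0.003, 0.0723]
orientation: [-1.177, 1.258, -1.257]
contact_force: [0.0, -1.3, -0.4]
grip_width: -0.0002
```

```bash
python3 look2.py pics/a4.png
```

```text
[ 0.54423203 -0.00298913  0.07233134] [ 0.02959574 -1.30904537 -0.36653742]
```

View pics/a4.png

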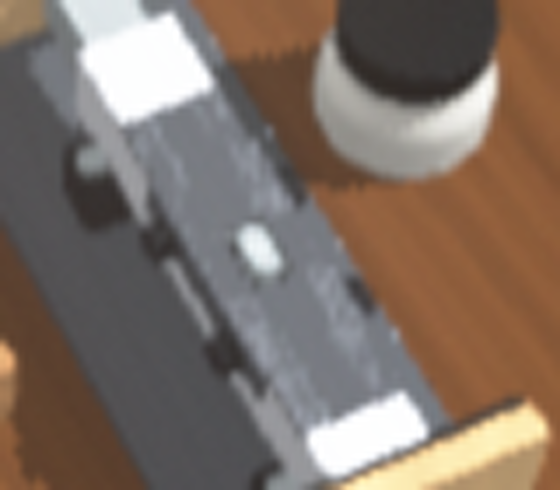

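Emit:
send_rows:
  rows: "0 0.0005 0 0 0 0;0 0.0005 0 0 0 0;0 0 0 0 0 0"

```text
clock: 16.4
tcp_pos: [0.5442, -0.0025, 0.0723]
orientation: [-1.177, 1.259, -1.258]
contact_force: [-0.7, -0.7, 1.3]
grip_width: -0.0004
```

Emit:
send_rows:
  rows: "0 0.0005 0 0 0 0;0 0.0005 0 0 0 0;0 0 0 0 0 0"

```text
clock: 16.7
tcp_pos: [0.5443, -0.0015, 0.0723]
orientation: [-1.177, 1.258, -1.258]
contact_force: [0.8, -2.1, 0.2]
grip_width: -0.0
```

Emit:
send_rows:
  rows: "0 0.0005 0 0 0 0;0 0.0005 0 0 0 0;0 0 0 0 0 0"

```text
clock: 17.0
tcp_pos: [0.5443, -0.0009, 0.0723]
orientation: [-1.177, 1.258, -1.259]
contact_force: [0.1, -2.2, 1.0]
grip_width: 0.0
```

Emit:
send_rows:
  rows: "0 0.0005 0 0 0 0;0 0.0005 0 0 0 0;0 0 0 0 0 0"

```text
clock: 17.3
tcp_pos: [0.5443, -0.0008, 0.0723]
orientation: [-1.177, 1.259, -1.26]
contact_force: [0.2, -4.9, 1.1]
grip_width: -0.0001
```

```bash
python3 look2.py pics/a5.png
```

```text
[ 0.54427404 -0.00081113  0.07228761] [ 0.21940758 -4.94547225  1.14704741]
```

View pics/a5.png

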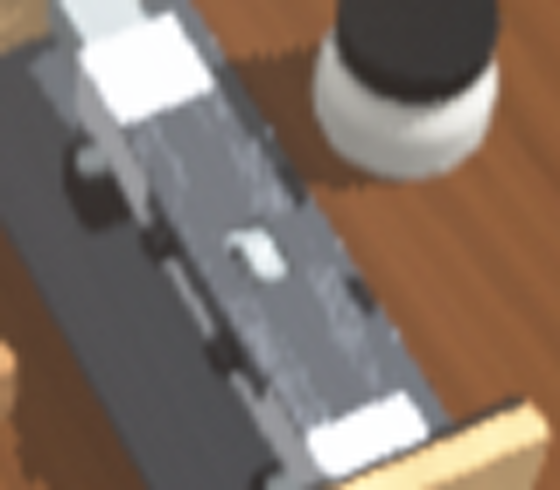

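Emit:
send_rows:
  rows: "0 -0.002 0 0 0 0;0 -0.005 0 0 0 0;-0.001 -0.015 0 0 0 0;-0.002 -0.03 0 0 0 0;-0.002 -0.03 0.01 0 0 0;0 -0.03 0.03 0 0 0;0 -0.03 0.03 0 0 0;0 -0.01 0.03 0 0 0;0 0 0.02 0 0 0;0 0 0 0 0 0;0 0 0 0 0 0"

```text
clock: 18.45
tcp_pos: [0.539, -0.1522, 0.1921]
orientation: [-1.176, 1.259, -1.259]
contact_force: [-0.3, 0.2, -0.4]
grip_width: 0.0002
```

```bash
python3 look2.py pics/a6.png
python3 - <<'E'
from h import *
from bench import r
import cv2
f=r.grab_frame("top");cv2.imwrite("pics/t6.png",cv2.resize(f["pixels"][140:270,110:310,::-1],None,fx=4,fy=4,interpolation=2))
E
```

```text
[ 0.53900574 -0.15217597  0.19213269] [-0.34884166  0.21990815 -0.39496808]
```

View pics/a6.png

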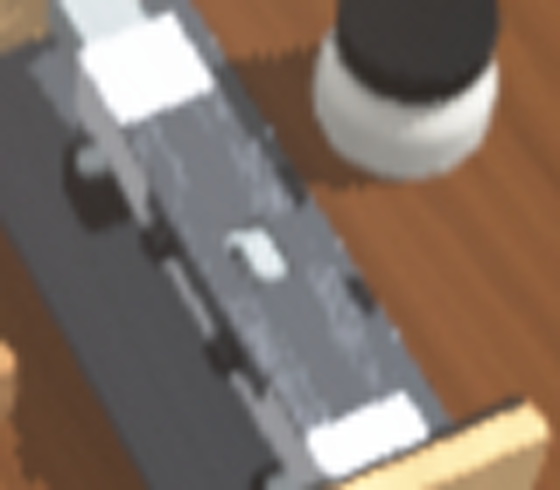

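View pics/t6.png

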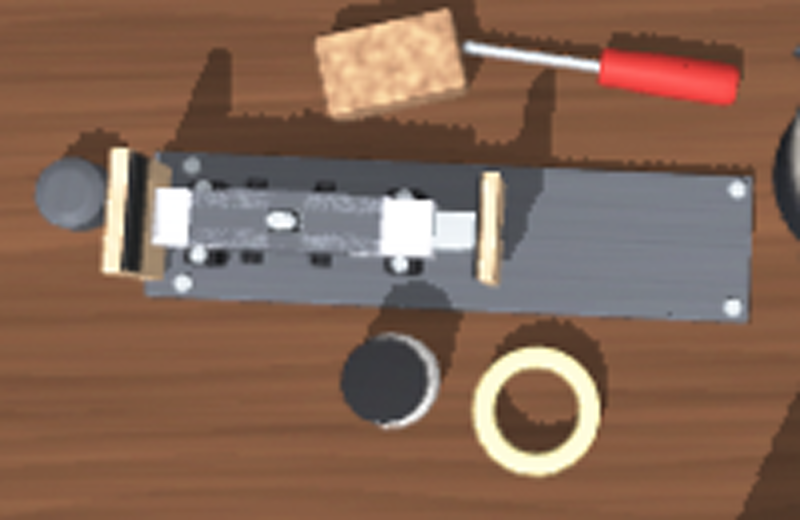

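The pin (282,219 in the top crop) stands in the hole. The bar is in, the hand is clear, and nothing else has moved.

```bash
python3 -c "
from bench import r
print(r.hand_in())"
```

```text
the job is handed in; nothing more can be done
None
```

The cradle is closed. The pin stands up in the hole on top of the sleeve, the hand is clear, and I handed the job in at about 18.5 s.

- **Pressing and feeding:** With the fingers shut, I pressed the rear half of the pin nearly flush at about 7.5 N. I then dragged the bar in by friction until the rim held the pin down.
- **Pushing home:** I pushed the end pad gently, with readings up to about 6 N against the 20 N limit. The push force dropped from about 5 N to 1.4 N when the pin popped up.
- **Checking the lock:** I pushed on a little in small steps. The bar moved about 4 mm, close to the hole's slack, then stopped moving as the force rose again to 4.9 N. This shows the pin has caught against the end of the hole.
- **Last pictures:** They show the pin standing up in the hole. The jar, tape, sander, driver and weight look unmoved. The can was outside those last crops, but the hand never went near it at low height. The force on the tool was back to noise level.

No check failed or disagreed. I could not read the bar and pin joint values directly, so the lock is judged from force and camera only.

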